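# Load a relay module into a test case and close the cover

### The arm

A 7-joint arm with a two-finger parallel gripper is mounted at the origin on the work surface. World frame = base frame: x ahead of the robot, y to its left, z up, the work surface at z = 0. Lengths are in m, angles in rad, forces in N, time in s.
With the tool pointing down it reaches from about 0.4 to 0.85 m from the base axis. Payload 10.4 kg.
Tool frame: the origin (TCP) lies between the finger pads; the fingertips stand ahead of it and the grasp point (between the pads) lies 5 mm behind it (manip.tip_extent is the z of the fingertips in the tool frame, in m); z points along the fingers, y is the line along which they close (so a half turn about z gives the same grasp; the last joint's range is limited). The gripper opens to 85 mm and grips with 20 to 120 N. Pads are 22 mm wide; open, the fingers measure 114 mm over their backs; the gripper's body (76 mm by 85 mm) begins 54 mm behind the grasp point. The pads swing forward as they close: fully open they stand 13 mm farther back than shut.
Start: joints at [1.271, 0.332, -0.065, 1.46, 0.022, 1.35, -0.088], TCP at [0.171, -0.601, 0.245] pointing down, gripper open.
Joint ranges: [-2.6, 2.6], [-0.5, 2.12], [-1.47, 1.34], [0.16, 2.42], [-1.27, 4.41], [0.06, 2.06], [-2.6, 2.6]. Speed limits (rad/s): [2.22, 2.22, 2.79, 2.79, 3.14, 3.14, 3.14].

### API

Orientations are given as a unit quaternion [x, y, z, w].
In Python, from workcell import status, viewer, manip gives the robot as it stands.
- The arm moves only by the tool play_rows, never from a script. Its argument "plan" is one flat list of numbers, 7 for each row, row after row: the turn, a rotation vector about the tool's x, y, z in degrees, then the shift along the tool's x, y, z in m, then the opening, from 0 (shut) to 1 (fully open). In form: [ax, ay, az, dx, dy, dz, grip, ax, ay, az, dx, dy, dz, grip, ...]. A call has 1 to 20 rows; each row is the pose to reach, as a shift and turn from the pose commanded when the call began, along the tool's axes at that moment; what a row does not reach only later rows make up. A row lasts 1/8 s, in which the tool goes at most 62.5 mm and 10.7 degrees, less where a joint would pass 70% of its speed; a pose out of reach is approached as far as the arm can. A call with a gripper value outside its range is refused whole. The fingers move at their own pace and stop on an object; "squeeze" is the grip in N (left out, the last holds). Time passes only in rows, so rows that repeat a pose let the fingers close. It gives the time, the measured TCP pose, the force, the opening and the grip force at its end, in the units of the state.
- status.get_obs(): the state, without advancing time (a new reading comes with each control period).
- viewer.camera(name): name is "scene" or "top" or "wrist"; returns the picture (400x640x3 uint8, red, green, blue); there is no depth.
- viewer.camera_model(name): a dict with "fx", "fy", "cx", "cy" (pixels), "D" ([k1, k2, p1, p2, k3] as OpenCV has them; the pictures are not rectified), "R" (3x3) and "t" (3): a world point X has camera coordinates R X + t. Camera axes: x right, y down, z forward; pixel columns grow to the right and rows downward; lengths in m; the calibration is good to about 2 mm. A picture is of the moment at which its call begins: read the wrist's pose just before it. camera_model takes no time and is no camera call; for the wrist camera it gives the pose at the moment of the call.
- manip.hand_in(): hands the job in; it is judged then, once.
The state is a dict: "clock": time; "joint_pos": joint angles; "joint_velocities": joint speeds; "tau": joint torques, N m; "position": TCP position; "ee_rot": TCP orientation; "ft_force": force on the tool from outside, world axes, zero at the start; "torque": the same for the moment, N m; "grip_width": opening from 0.0 (shut) to 1.0 (fully open); "grasp_force": force on a finger pad.
Only numpy, scipy, OpenCV 4.12 (cv2) and the standard library are available. Lean on these libraries where they do the work, as an engineer would, in place of code of your own. Each camera call takes 0.05 s, during which the arm holds its last target. There are 200 camera calls.

### The job

Take the orange-topped module out of the blue rack and load it, right way up and without dropping it, in the open bay of the grey test case; push it gently along the bay until it sits flush against the black finned block, with no gap left. Rack and bay leave room for fingers on different faces of it, so put it down on the bench and take it the other way in between. Then swing the hinged clear cover fully shut, let go of everything, and leave the other things on the bench where they are.

Things in the scene. Friction and masses are not known exactly. Their poses are not given: they have to be found in the camera images.
- module: The module to load: bare aluminium block with an orange top plate, a white connector and two brass studs; 62 (x) x 40 (y) x 36 (z) mm, about 0.18 kg. Origin at the centre of its underside, z up through the orange top, x along the 62 mm length. It stands in one of the three slots of the rack; either end may face either way in the case.
- rack: Blue fixed rack, 66 (x) x 156 (y) mm, origin at the centre of its underside. On its 4 mm floor stand three modules at y = -50, 0, +50 mm, their 62 mm lengths along the rack's x. Between them dividers (24 mm high) and beside them end walls (34 mm high); only 10 mm separates neighbouring modules, so fingers fit only at the open end faces, 62 mm apart.
- case: Grey fixed case, origin under the middle of its bay, x to the hinge side, y along the bay. Outside x -38 to +71, y -85 to +85 mm; walls up to z = 50, floor 4 mm thick. The bay is 66 mm wide (x -33 to +33), y -80 to +80 inside. The module goes in with its 62 mm length across it (along x), its ends close to the walls, so fingers fit only at its side faces, 40 mm apart.
- block: Black block with aluminium fins, fixed at the +y end of the bay, 62 x 40 x 36 mm (fins 5 mm more), origin at the centre of its underside. It fills the bay from y = +40 to +80 mm of the case; its face towards -y is what the module must butt against.
- bay_face (a point): Foot of the block's -y face, on the bay floor, in the middle of the bay's width (axes as the case). A module standing flush has its origin 20 mm from here towards -y.
- cover_hinge (a point): Middle of the cover's hinge axis, fixed on the case at x = +69, z = +54 mm of the case; the axis runs along the case's y.
- cover_tab (a point): Outer face of the yellow tab in the middle of the cover's free edge, 120 mm from the hinge axis. The tab is 40 mm wide, 7 mm thick, and reaches 13 mm beyond and 13 mm short of this point. On the closed cover this point is 58 mm above the bench, 51 mm in -x of the bay's middle, just outside the wall.
- cover (a joint): Angle (rad) of the clear, blue-rimmed cover (108 x 170 x 5 mm plus tab): 0 = shut, level on the walls; 1.57 = upright; starts open, leaning back. Its stiff hinge stays where left. A blue tongue under it, 30 mm in x, 8 mm in y, reaches 22 mm below the hinge axis, 44 to 52 mm from the block's face: just behind a flush module; it lands on the module if a gap is left.
- spare_a: Spare module with a green top, same size, in the rack; leave it.
- spare_b: Spare module with a green top, same size, in the rack; leave it.
- wash_bottle: White bottle with red cap, 52 mm across, 130 mm tall, origin under its centre; leave it.
- screwdriver: Red-handled screwdriver lying on the bench; leave it.
- spool: Steel wire spool, 54 mm across, 36 mm tall; leave it.
- screw_dish: White dish, 70 mm across, 30 mm tall; leave it.
- flux_jar: Amber jar with black cap, 48 mm across, 55 mm tall; leave it.
Not all that is in view belongs to the job. What is shaped like the module but pink is not meant.

How it is judged:
By the outcome, as a careful person would: the job done as asked, in the order asked, and still so for the second after the job is handed in, with the robot touching nothing.
It also fails if it takes over 69 s, if anything falls off the work surface, if the arm or the gripper's body presses on something with over 40 N, if the wrist force passes 120 N, or if a joint passes its speed limit or range.

## Working session

There is one attempt and no reset: what is moved stays moved. The work goes in short steps, Python scripts to look and compute and a tool call to move; the robot and the scene stay as the last step left them, time stands still between calls to the robot, and variables do not carry over. Pictures are saved under pics/ and viewed, at most 10 in all, crops included, and the job is handed in when it is done.

Besides the shell and the picture viewer there is one more tool, called after ">>>" by a JSON object that holds its "op" and its "data", one argument or row to a line. play_rows: Moves the arm, as the interface text tells. Its arguments: {"type":"object","properties":{"plan":{"type":"array","items":{"type":"number"}},"squeeze":{"type":"number"}},"required":["plan"]}

```bash
mkdir -p pics; ls
python3 - <<'E'
from workcell import status, viewer, manip
import cv2
print(status.get_obs(), manip.tip_extent)
for n in("scene","top"):
    cv2.imwrite(f"pics/{n}0.png",viewer.camera(n)[:,:,::-1]); print(n,viewer.camera_model(n))
E
```

```text
pics
{'clock': 0.0, 'joint_pos': array([ 1.27141645,  0.33285988, -0.06469074,  1.46094629,  0.02159044,
        1.34987861, -0.08848859]), 'joint_velocities': array([ 0.00101152,  0.00167197,  0.00096863, -0.002151  , -0.00012548,
        0.00114663, -0.00028323]), 'tau': array([ 3.12815409e-04, -6.25457811e+01,  4.91273229e-02, -3.91609311e+01,
        1.61534396e-02,  1.00396411e-02,  2.06857652e-05]), 'position': array([ 0.17068498, -0.60087673,  0.244521  ]), 'ee_rot': array([ 9.90437650e-01,  1.37959317e-01, -1.25134960e-04, -6.87257724e-04]), 'ft_force': array([0.36106272, 0.39165947, 1.20618007]), 'torque': array([ 0.02627236,  0.01070352, -0.01074854]), 'grasp_force': 0.0, 'grip_width': 1.000245264845621} 0.014
scene {'fx': 445.229145889443, 'fy': 445.229145889443, 'cx': 321.8295201104149, 'cy': 201.9251540205443, 'D': array([0.00030473, 0.        , 0.        , 0.        , 0.        ]), 'R': array([[ 0.37974882,  0.92495774, -0.01562079],
       [ 0.76492858, -0.32345443, -0.55701122],
       [-0.52026445,  0.19957557, -0.83035805]]), 't': array([-0.21861987, -0.40529819,  1.64275602])}
top {'fx': 386.5686056165423, 'fy': 386.5686056165423, 'cx': 325.3822936396613, 'cy': 195.77663907713057, 'D': array([-0.0424402,  0.       ,  0.       ,  0.       ,  0.       ]), 'R': array([[ 0.01306325, -0.99988683,  0.00746181],
       [-0.99644355, -0.01363879, -0.08315183],
       [ 0.08324419, -0.00634904, -0.99650895]]), 't': array([-0.0273476 ,  0.59982637,  1.46815913])}
```

View pics/scene0.png

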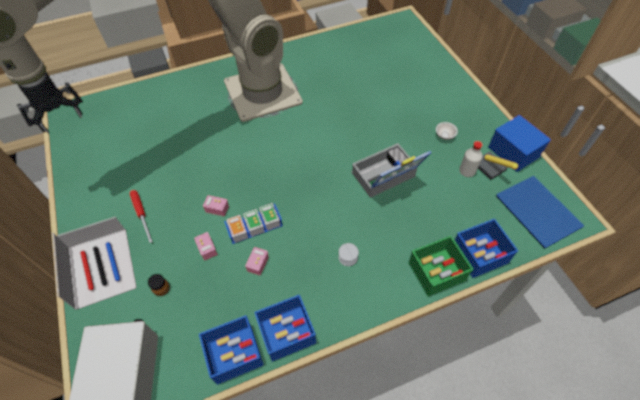

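View pics/top0.png

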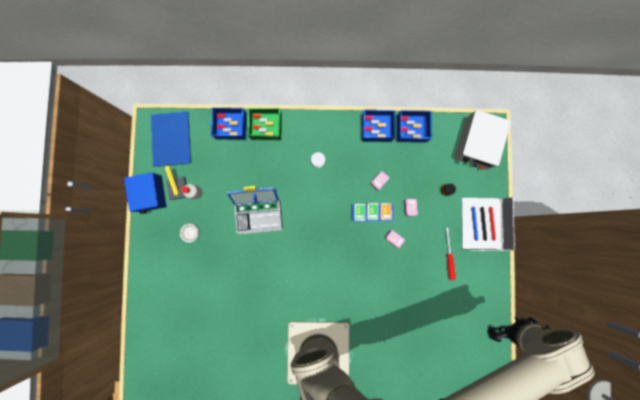

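The orange module is at top (386,211) / scene (236,228), in the rack's right-hand slot. Possible mistakes are the green-topped modules at (360,211) and (373,211) and the pink decoys at (381,180), (411,207) and (396,239). I choose the orange one and check it in a close crop.

Run:
```python
import cv2,numpy as np
t=cv2.imread("pics/top0.png");s=cv2.imread("pics/scene0.png")
f=lambda im,x,y,w,h,k:cv2.resize(im[y:y+h,x:x+w],None,fx=k,fy=k,interpolation=cv2.INTER_CUBIC)
a=np.hstack([f(t,345,190,50,37,8),f(t,225,180,62,60,0.1+4.9) if 0 else f(t,228,183,57,37+18,8)[:296,:400] if 0 else f(t,236,183,50,37,8)])
a=np.hstack([f(t,345,190,50,37,8),f(t,236,200,50,37,8)])
b=np.hstack([f(s,220,195,67,50,6)[:,:400],f(s,350,140,66,50,6)[:,:400]])
a=a[:,:796];b=cv2.resize(b,(a.shape[1],300))
cv2.imwrite("pics/c1.png",np.vstack([f(t,345,190,50,37,8)*0+f(t,345,190,50,37,8),f(t,232,182,50,37,8)]) if 0 else np.vstack([np.hstack([f(t,345,190,50,37,8),cv2.resize(t[182:238,227:290],(400,296),interpolation=cv2.INTER_CUBIC)])[:,:b.shape[1]],b]))
```

```text
(no output)
```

View pics/c1.png

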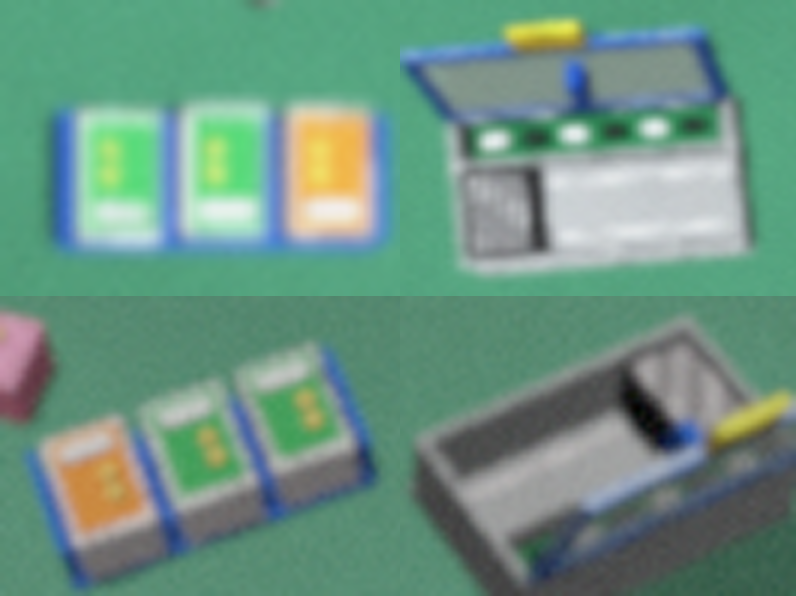

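```bash
cat > h.py <<'E'
import numpy as np, cv2
from workcell import status, viewer, manip
from scipy.spatial.transform import Rotation as Rot
def world(m,px,z):
    K=np.array([[m['fx'],0,m['cx']],[0,m['fy'],m['cy']],[0,0,1]])
    u=cv2.undistortPoints(np.array(px,float).reshape(-1,1,2),K,m['D']).reshape(-1,2)
    C=-m['R'].T@m['t']; d=np.c_[u,np.ones(len(u))]@m['R']
    return C+d*((z-C[2])/d[:,2])[:,None]
def proj(m,X):
    K=np.array([[m['fx'],0,m['cx']],[0,m['fy'],m['cy']],[0,0,1]])
    return cv2.projectPoints(np.array(X,float).reshape(-1,3),cv2.Rodrigues(m['R'])[0],m['t'],K,m['D'])[0].reshape(-1,2)
def totool(target):  # tool-frame vector from current measured TCP
    o=status.get_obs(); R=Rot.from_quat(o['ee_rot']); return R.inv().apply(np.array(target)-o['position'])
E
python3 - <<'E'
from h import *
np.set_printoptions(precision=4,suppress=True)
m=viewer.camera_model("top")
r=lambda a:[(345+x/8,190+y/8) for x,y in a]
print(world(m,r([(331,172),(225,172),(121,175)]),.04))
print(world(m,r([(283,103),(378,103),(378,240),(283,243)]),.04))
c=lambda a:[(227+(x-400)/6.35,182+y/5.286) for x,y in a]
print(world(m,c([(462,270),(748,250),(735,98),(450,120)]),.05))
print('tab',world(m,c([(543,35)]),.16))
# scene: 400px for 66.67*6 -> scale 6(w cut 400->398), y 50*6
ms=viewer.camera_model("scene"); s=lambda a:[(220+x/6,195+(y-296)/6) for x,y in a]
print(world(ms,s([(95,478)]),.04))
mw=viewer.camera_model("wrist"); o=status.get_obs()
R=Rot.from_quat(o['ee_rot']).as_matrix(); C=-mw['R'].T@mw['t']
print('cam in tool',R.T@(C-o['position']),mw['R']@R, Rot.from_quat(o['ee_rot']).as_euler('xyz',degrees=True),mw['fx'],mw['cx'],mw['cy'])
E
```

```text
[[ 0.5418 -0.253   0.04  ]
 [ 0.5412 -0.2023  0.04  ]
 [ 0.5391 -0.1526  0.04  ]]
[[ 0.5745 -0.23    0.04  ]
 [ 0.5751 -0.2755  0.04  ]
 [ 0.5097 -0.2755  0.04  ]
 [ 0.5077 -0.2301  0.04  ]]
[[0.4523 0.3132 0.05  ]
 [0.469  0.1435 0.05  ]
 [0.5776 0.1537 0.05  ]
 [0.5594 0.3237 0.05  ]]
tab [[0.6105 0.2488 0.16  ]]
[[ 0.5404 -0.2517  0.04  ]]
cam in tool [ 0.0749 -0.0003 -0.1285] [[-0.0011  1.      0.0005]
 [-0.9566 -0.0009 -0.2913]
 [-0.2913 -0.0008  0.9566]] [-179.9238    0.003    15.8626] 321.08245301706376 318.87826725109244 194.97095581896497
```

The crop shows the orange-topped module in the right-hand slot, with its top centre at about (386.4, 211.5). It stands next to the two green ones. The case has its block on the left (+y) and its cover leaning back on the far (+x) side. Spacings and sizes match: 50 mm pitch, 109 × 170 mm case. Next I move above the module.

Run:
```python
from h import *
print(totool([.541,-.2525,.17]))
```

```text
[ 0.45142602 -0.23380894  0.07486828]
```

>>> {"op": "play_rows", "data": {
  "plan": [0,0,-9,0.05,-0.026,0.008,1,0,0,-18,0.1,-0.052,0.017,1,0,0,-27,0.15,-0.078,0.025,1,0,0,-36,0.2,-0.104,0.033,1,0,0,-45,0.25,-0.13,0.04,1,0,0,-54,0.3,-0.156,0.05,1,0,0,-63,0.35,-0.182,0.058,1,0,0,-70,0.4,-0.208,0.066,1,0,0,-75.5,0.451,-0.234,0.075,1,0,0,-75.5,0.451,-0.234,0.075,1,0,0,-75.5,0.451,-0.234,0.075,1,0,0,-75.5,0.451,-0.234,0.075,1]
}}

```text
clock: 1.6
position: [0.5399, -0.2543, 0.1703]
ee_rot: [0.7, 0.715, -0.0, 0.0]
ft_force: [0.2, -0.7, 0.1]
grip_width: 1.002
grasp_force: 0.0
```

Run:
```python
from h import *
o=status.get_obs();print(o['clock'],o['position'],Rot.from_quat(o['ee_rot']).as_euler('xyz',degrees=True),o['joint_pos'].round(2))
cv2.imwrite("pics/w1.png",viewer.camera("wrist")[:,:,::-1])
```

```text
1.6 [ 0.539882   -0.25430163  0.17030233] [-1.79976633e+02  3.84173741e-02  9.12181893e+01] [ 0.77  0.37 -0.5   1.61  0.19  1.21  0.25]
```

View pics/w1.png

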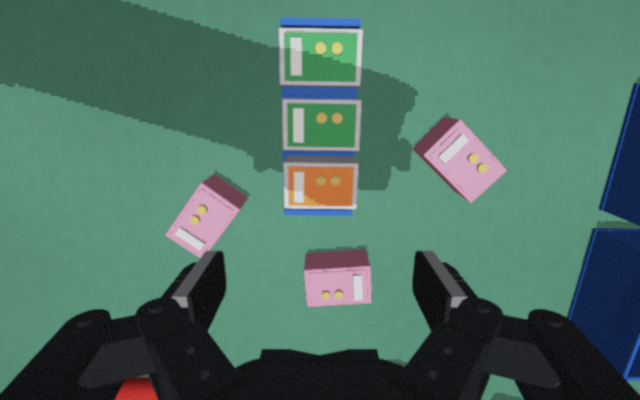

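The wrist view shows the orange module at (320,186), with its top corners at about (284,163), (357,163), (357,209) and (285,210). The greens are at (321,125) and (321,57). The pink ones are well clear.

Run:
```python
from h import *
np.set_printoptions(precision=4,suppress=True)
m=viewer.camera_model("wrist")
print(world(m,[(320.5,186),(321,125),(321,57),(284,163),(357,163),(357,209),(285,210)],.04))
print(proj(m,[[.541,-.2525,.04]]),totool([.541,-.2525,.028]))
# open-gripper width per opening
```

```text
[[ 0.5416 -0.2504  0.04  ]
 [ 0.5409 -0.2003  0.04  ]
 [ 0.5398 -0.1504  0.04  ]
 [ 0.5113 -0.2315  0.04  ]
 [ 0.5711 -0.2303  0.04  ]
 [ 0.5733 -0.2701  0.04  ]
 [ 0.5117 -0.2723  0.04  ]]
[[319.6983 188.4221]] [0.0018 0.0011 0.1424]
```

>>> {"op": "play_rows", "data": {
  "plan": [0,0,0,0.003,0.0015,0.05,1,0,0,0,0.003,0.0015,0.1,1,0,0,0,0.003,0.0015,0.13,1,0,0,0,0.003,0.0015,0.148,1,0,0,0,0.003,0.0015,0.148,1,0,0,0,0.003,0.0015,0.148,0.6,0,0,0,0.003,0.0015,0.148,0.6,0,0,0,0.003,0.0015,0.148,0.6,0,0,0,0.003,0.0015,0.148,0.6,0,0,0,0.003,0.0015,0.148,0.6],
  "squeeze": 40
}}

```text
clock: 2.9
position: [0.5431, -0.2505, 0.0241]
ee_rot: [0.699, 0.715, 0.0, 0.001]
ft_force: [-1.2, 0.2, 6.7]
grip_width: 0.717
grasp_force: 45.0
```

>>> {"op": "play_rows", "data": {
  "plan": [0,0,0,0,0,-0.02,0.6,0,0,0,0,0,-0.05,0.6,0,0,0,0,0,-0.09,0.6,0,0,0,0.03,-0.005,-0.1,0.6,0,0,0,0.08,-0.015,-0.1,0.6,0,0,0,0.13,-0.025,-0.1,0.6,0,0,0,0.18,-0.035,-0.1,0.6,0,0,0,0.22,-0.04,-0.09,0.6,0,0,0,0.25,-0.04,-0.06,0.6,0,0,0,0.25,-0.04,-0.035,0.6,0,0,0,0.25,-0.04,-0.015,0.6,0,0,0,0.25,-0.04,-0.005,0.6,0,0,0,0.25,-0.04,-0.001,0.6,0,0,0,0.25,-0.04,-0.001,0.6,0,0,0,0.25,-0.04,-0.001,0.6]
}}

```text
clock: 4.78
position: [0.4967, -0.0009, 0.024]
ee_rot: [0.699, 0.715, 0.0, 0.0]
ft_force: [-1.0, 0.7, -2.1]
grip_width: 0.719
grasp_force: 44.5
```

>>> {"op": "play_rows", "data": {
  "plan": [0,0,0,0,0,0.002,0.6,0,0,0,0,0,0.004,0.6,0,0,0,0,0,0.005,0.6,0,0,0,0,0,0.005,0.6,0,0,0,0,0,0.005,0.6]
}}

```text
clock: 5.4
position: [0.4964, -0.0009, 0.02]
ee_rot: [0.699, 0.715, -0.0, 0.001]
ft_force: [-12.1, -0.6, 25.9]
grip_width: 0.721
grasp_force: 47.9
```

>>> {"op": "play_rows", "data": {
  "plan": [0,0,0,0,0,-0.001,0.75,0,0,0,0,0,-0.001,0.85,0,0,0,0,0,-0.001,1,0,0,0,0,0,-0.001,1,0,0,0,0,0,-0.03,1,0,0,0,0,0,-0.07,1,0,0,-10,0,0,-0.11,1,0,0,-20,0,0,-0.13,1,0,0,-30,0,0,-0.13,1,0,0,-40,0,0,-0.13,1,0,0,-50,0,0,-0.13,1,0,0,-60,0,0,-0.13,1,0,0,-70,0,0,-0.13,1,0,0,-80,0,0,-0.13,1,0,0,-90,0,0,-0.13,1,0,0,-90,0,0,-0.13,1,0,0,-90,0,0,-0.13,1]
}}

```text
clock: 7.52
position: [0.4962, -0.0009, 0.1483]
ee_rot: [-0.01, 1.0, -0.0, -0.0]
ft_force: [0.4, 0.3, 0.9]
grip_width: 0.998
grasp_force: 0.0
```

Run:
```python
from h import *
o=status.get_obs();print(o['clock'],o['position'],Rot.from_quat(o['ee_rot']).as_euler('xyz',degrees=True),o['joint_pos'].round(2))
cv2.imwrite("pics/w2.png",viewer.camera("wrist")[:,:,::-1])
```

```text
7.525 [ 0.49618525 -0.00090058  0.1482543 ] [-1.79999946e+02 -2.64365853e-03 -1.78869896e+02] [ 0.7   0.23 -0.87  1.88  0.19  1.12  1.35]
```

View pics/w2.png

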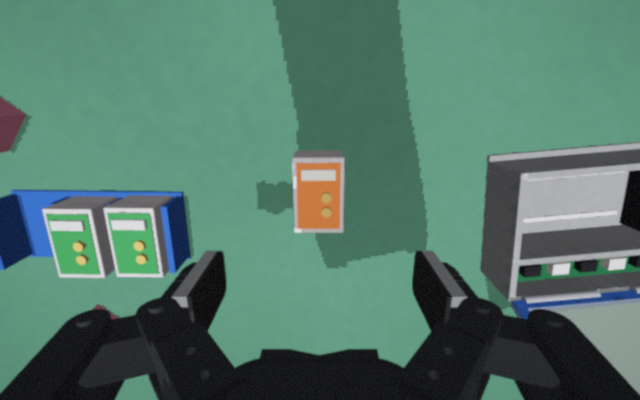

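The module stands upright on the bench, its top at about (293,158)–(343,232) and centred near (319,195). The case is to the right with its near wall corner at (489,157).

Run:
```python
from h import *
np.set_printoptions(precision=4,suppress=True)
m=viewer.camera_model("wrist")
w=world(m,[(319,195),(293.5,158),(343.5,158),(344,231.5),(295,232)],.036);print(w,w[1:].mean(0))
print(totool([*w[1:,:2].mean(0),.018]))
print(world(m,[(489,157),(514,300)],.05))
```

```text
[[ 0.4958 -0.0002  0.036 ]
 [ 0.4668 -0.0201  0.036 ]
 [ 0.4661  0.0178  0.036 ]
 [ 0.5264  0.0207  0.036 ]
 [ 0.5276 -0.0191  0.036 ]] [ 0.4967 -0.0002  0.036 ]
[-0.0005  0.0006  0.1303]
[[0.4606 0.121  0.05  ]
 [0.5795 0.1633 0.05  ]]
```

>>> {"op": "play_rows", "data": {
  "plan": [0,0,0,0,0.0005,0.05,1,0,0,0,0,0.0005,0.09,1,0,0,0,0,0.0005,0.115,1,0,0,0,0,0.0005,0.125,1,0,0,0,0,0.0005,0.125,0.8,0,0,0,0,0.0005,0.125,0.35,0,0,0,0,0.0005,0.125,0.35,0,0,0,0,0.0005,0.125,0.35,0,0,0,0,0.0005,0.125,0.35,0,0,0,0,0.0005,0.125,0.35,0,0,0,0,0.0005,0.125,0.35],
  "squeeze": 40
}}

```text
clock: 8.95
position: [0.4971, -0.0005, 0.0245]
ee_rot: [-0.012, 1.0, -0.0, 0.001]
ft_force: [-1.3, 0.3, 6.2]
grip_width: 0.458
grasp_force: 41.0
```

>>> {"op": "play_rows", "data": {
  "plan": [0,0,0,0,0,-0.03,0.35,0,0,0,0,0,-0.08,0.35,0,0,0,0,0.01,-0.12,0.35,0,0,-1,-0.002,0.05,-0.13,0.35,0,0,-2,-0.004,0.1,-0.13,0.35,0,0,-3,-0.006,0.15,-0.13,0.35,0,0,-4,-0.007,0.19,-0.13,0.35,0,0,-4.8,-0.008,0.218,-0.13,0.35,0,0,-4.8,-0.008,0.218,-0.13,0.35,0,0,-4.8,-0.008,0.218,-0.13,0.35,0,0,-4.8,-0.008,0.218,-0.13,0.35]
}}

```text
clock: 10.32
position: [0.4993, 0.2165, 0.1533]
ee_rot: [-0.053, 0.999, -0.0, 0.0]
ft_force: [0.4, -0.5, -2.1]
grip_width: 0.459
grasp_force: 41.4
```

Run:
```python
from h import *
o=status.get_obs();print(o['clock'],o['position'],Rot.from_quat(o['ee_rot']).as_euler('xyz',degrees=True),o['joint_pos'].round(2))
cv2.imwrite("pics/w3.png",viewer.camera("wrist")[:,:,::-1])
m=viewer.camera_model("wrist"); a=np.radians(5.9);c,s=np.cos(a),np.sin(a)
P=[(.498+c*x-s*y,.232+s*x+c*y,z) for x,y,z in [(-38,-85,50),(-38,85,50),(-33,-80,50),(-33,80,50),(33,-80,50),(33,80,50),(-31,40,40),(31,40,40)] for x,y,z in [(x/1e3,y/1e3,z/1e3)]]
print(proj(m,P).round())
```

```text
10.325 [0.49934729 0.21645065 0.15330126] [-1.79950698e+02  5.63509425e-03 -1.73949630e+02] [ 0.31  0.38 -0.95  1.75  0.33  1.18  0.93]
[[222. 149.]
 [457. 150.]
 [230. 156.]
 [449. 156.]
 [237. 239.]
 [439. 239.]
 [391. 157.]
 [386. 232.]]
```

View pics/w3.png

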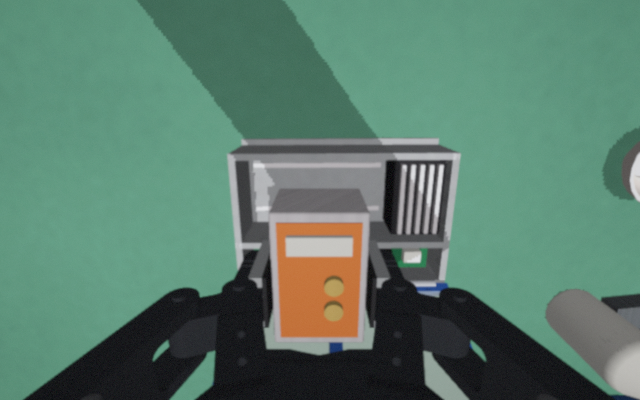

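The module hangs level in the grip, centred at about (320,280). The bay's near rim runs at row ~154 from column 231 to 459, and the finned block is at upper right (390–440). I zoom in to refine the case pose.

Run:
```python
import cv2
t=cv2.imread("pics/w3.png")
cv2.imwrite("pics/c3.png",cv2.resize(t[130:270,220:470],None,fx=3.2,fy=3.2,interpolation=cv2.INTER_CUBIC))
```

```text
(no output)
```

View pics/c3.png

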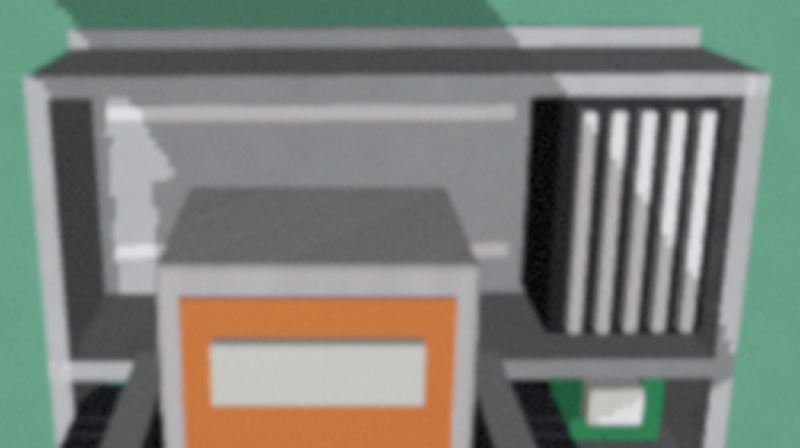

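Run:
```python
from h import *
np.set_printoptions(precision=4,suppress=True)
m=viewer.camera_model("wrist")
px=[(220+x/3.2,130+y/3.2) for x,y in [(27,76),(768,74),(52,100),(743,97),(75,358),(718,358)]]
w=world(m,px,.05)[:,:2]; q=np.array([(-38,-85),(-38,85),(-33,-80),(-33,80),(33,-80),(33,80)])/1e3
print(w)
qc=q-q.mean(0);wc=w-w.mean(0)
th=np.arctan2((qc[:,0]*wc[:,1]-qc[:,1]*wc[:,0]).sum(),(qc*wc).sum());c,s=np.cos(th),np.sin(th);R=np.array([[c,-s],[s,c]])
O=w.mean(0)-R@q.mean(0);print(np.degrees(th),O,(w-q@R.T-O)*1e3)
px=[(220+x/3.2,130+y/3.2) for x,y in[(568,100),(550,332)]]
print('blk',(world(m,px,.04)[:,:2]-O)@R)
px=[(220+x/3.2,130+y/3.2) for x,y in[(160,266),(477,266)]]+[(272,339),(367,339)]
print('mod',world(m,px,.153+.0145))
print('P',O+R@[0,-.015],'flush',O+R@[0,.02])
```

```text
[[0.4719 0.1479]
 [0.4537 0.3157]
 [0.4768 0.1538]
 [0.4595 0.3112]
 [0.5411 0.1613]
 [0.5245 0.3198]]
6.271423769466916 [0.5005 0.2363] [[-0.1554  0.248 ]
 [ 0.2656 -0.9852]
 [ 0.3784  0.573 ]
 [ 0.5713 -1.0776]
 [-0.9897  0.926 ]
 [-0.0701  0.3158]]
blk [[-0.03    0.0411]
 [ 0.0301  0.0406]]
mod [[0.4695 0.1952 0.1675]
 [0.4656 0.2326 0.1675]
 [0.5276 0.1995 0.1675]
 [0.5233 0.2405 0.1675]]
P [0.5022 0.2214] flush [0.4983 0.2562]
```

>>> {"op": "play_rows", "data": {
  "plan": [0,0,-0.2,-0.0034,0.0046,0.03,0.35,0,0,-0.2,-0.0034,0.0046,0.055,0.35,0,0,-0.2,-0.0034,0.0046,0.07,0.35,0,0,-0.2,-0.0034,0.0046,0.078,0.35,0,0,-0.2,-0.0034,0.0046,0.083,0.35,0,0,-0.2,-0.0034,0.0046,0.088,0.35,0,0,-0.2,-0.0034,0.0046,0.088,0.35]
}}

```text
clock: 11.25
position: [0.5019, 0.2227, 0.0653]
ee_rot: [-0.055, 0.998, -0.0, 0.0]
ft_force: [1.0, 0.1, -2.2]
grip_width: 0.459
grasp_force: 41.4
```

>>> {"op": "play_rows", "data": {
  "plan": [0,0,0,0,0,0.01,0.35,0,0,0,0,0,0.02,0.35,0,0,0,0,0,0.029,0.35,0,0,0,0,0,0.034,0.35,0,0,0,0,0,0.037,0.35,0,0,0,0,0,0.038,0.35,0,0,0,0,0,0.038,0.35]
}}

```text
clock: 12.12
position: [0.5017, 0.2227, 0.0285]
ee_rot: [-0.056, 0.998, -0.001, -0.0]
ft_force: [-7.5, -5.3, 16.4]
grip_width: 0.463
grasp_force: 43.6
```

>>> {"op": "play_rows", "data": {
  "plan": [0,0,0,0,0,-0.001,0.62,0,0,0,0,0,-0.001,0.62,0,0,0,0,0,-0.001,0.62,0,0,0,0,0,-0.02,0.62,0,0,0,0,0,-0.045,0.62,0,0,0,0,0,-0.065,0.62,0,0,0,0,-0.02,-0.065,0,0,0,0,0,-0.04,-0.065,0,0,0,0,0,-0.04,-0.065,0,0,0,0,0,-0.04,-0.065,0,0,0,0,0,-0.04,-0.065,0,0,0,0,0,-0.04,-0.065,0]
}}

```text
clock: 13.62
position: [0.5062, 0.1836, 0.0924]
ee_rot: [-0.056, 0.998, 0.0, -0.0]
ft_force: [-0.5, -0.6, -1.3]
grip_width: -0.001
grasp_force: 0.0
```

Run:
```python
from h import *
o=status.get_obs();print(o['clock'],o['position'],o['joint_pos'].round(2))
w=viewer.camera("wrist")[:,:,::-1]; t=viewer.camera("top")[175:245,220:300,::-1]
cv2.imwrite("pics/w4.png",np.vstack([w[120:400],cv2.resize(t,(640,320))[:, :]]))
```

```text
13.625 [0.50615301 0.18364764 0.09235053] [ 0.33  0.44 -0.91  1.82  0.39  1.07  0.96]
```

View pics/w4.png

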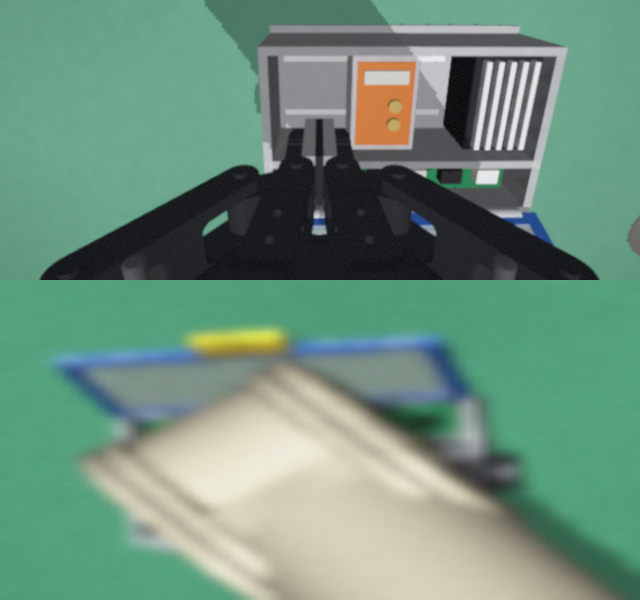

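The module stands upright in the bay at (385,222). The closed fingers at (302–335, ~245) are over the gap on its -y side, in line for pushing. The cover is untouched. Next I lower the fingers and push.

>>> {"op": "play_rows", "data": {
  "plan": [0,0,0,0,0,0.02,0,0,0,0,0,0,0.035,0,0,0,0,0,0,0.047,0,0,0,0,0,0,0.055,0,0,0,0,0,0,0.058,0,0,0,0,0,0,0.058,0]
}}

```text
clock: 14.48
position: [0.5064, 0.183, 0.0343]
ee_rot: [-0.056, 0.998, 0.0, 0.0]
ft_force: [-0.3, -0.3, -0.4]
grip_width: -0.002
grasp_force: 0.0
```

>>> {"op": "play_rows", "data": {
  "plan": [0,0,0,0,0.004,0,0,0,0,0,0,0.008,0,0,0,0,0,0,0.012,0,0,0,0,0,0,0.016,0,0,0,0,0,0,0.02,0,0,0,0,0,0,0.024,0,0,0,0,0,0,0.028,0,0,0,0,0,0,0.032,0,0,0,0,0,0,0.034,0,0,0,0,0,0,0.035,0,0,0,0,0,0,0.035,0,0]
}}

```text
clock: 15.85
position: [0.5024, 0.2179, 0.0343]
ee_rot: [-0.056, 0.998, 0.0, 0.0]
ft_force: [0.4, -0.8, 0.8]
grip_width: -0.0
grasp_force: 0.4
```

>>> {"op": "play_rows", "data": {
  "plan": [0,0,0,0,0.001,0,0,0,0,0,0,0.002,0,0,0,0,0,0,0.003,0,0,0,0,0,0,0.004,0,0,0,0,0,0,0.004,0,0]
}}

```text
clock: 16.48
position: [0.502, 0.2213, 0.0342]
ee_rot: [-0.055, 0.998, -0.0, -0.0]
ft_force: [-1.5, -4.2, 2.3]
grip_width: -0.001
grasp_force: 2.2
```

>>> {"op": "play_rows", "data": {
  "plan": [0,0,0,0,0.001,0,0,0,0,0,0,0.002,0,0,0,0,0,0,0.002,0,0]
}}

```text
clock: 16.85
position: [0.502, 0.2215, 0.0342]
ee_rot: [-0.055, 0.999, -0.002, -0.0]
ft_force: [-2.0, -10.9, 8.4]
grip_width: 0.001
grasp_force: 5.6
```

>>> {"op": "play_rows", "data": {
  "plan": [0,0,0,0,-0.006,0,0,0,0,0,0,-0.006,-0.03,0,0,0,0,0,-0.006,-0.08,0,0,0,0,0,-0.006,-0.13,0,0,0,0,0,-0.006,-0.18,0,0,0,0,0,-0.006,-0.2,0,0,0,0,0,-0.006,-0.2,0]
}}

```text
clock: 17.73
position: [0.5029, 0.2183, 0.235]
ee_rot: [-0.056, 0.998, 0.0, 0.001]
ft_force: [0.0, 0.0, 0.5]
grip_width: -0.001
grasp_force: 0.0
```

Run:
```python
from h import *
np.set_printoptions(precision=4,suppress=True)
o=status.get_obs();print(o['clock'],o['position'],o['joint_pos'].round(2))
w=viewer.camera("wrist")[:,:,::-1]; s=viewer.camera("scene")[130:200,340:450,::-1]
cv2.imwrite("pics/w5full.png",w)
cv2.imwrite("pics/w5.png",np.vstack([cv2.resize(w[60:300,180:480],(600,480),interpolation=2)[:280],cv2.resize(s,(503,320),interpolation=2)[:, :].copy() if 0 else cv2.resize(s,(600,320),interpolation=2)]))
O=np.array([.5005,.2363]);a=np.radians(6.27);c,sn=np.cos(a),np.sin(a);R=np.array([[c,-sn],[sn,c]])
for n in('top','scene'):
  m=viewer.camera_model(n)
  for th in (1.7,1.8,1.9,2.0,2.1):
    x=.069-.12*np.cos(th); P=[*(O+R@[x,0]),.054+.12*np.sin(th)]
    print(n,th,P,proj(m,P))
```

```text
17.725 [0.5029 0.2183 0.235 ] [ 0.34  0.31 -0.99  1.64  0.27  1.33  0.99]
top 1.7 [np.float64(0.5844561148910772), np.float64(0.2455243488311108), np.float64(0.17299977725429622)] [[249.5326 195.6947]]
top 1.8 [np.float64(0.5961884251759697), np.float64(0.24681339040721378), np.float64(0.17086171570538342)] [[249.3778 192.3888]]
top 1.9 [np.float64(0.6076499495872774), np.float64(0.24807268044753256), np.float64(0.16755601052248972)] [[249.2933 189.2087]]
top 2.0 [np.float64(0.6187261683617586), np.float64(0.24928963654225023), np.float64(0.1631156912190818)] [[249.2794 186.1929]]
top 2.1 [np.float64(0.6293064115827299), np.float64(0.25045209926834056), np.float64(0.15758512399786484)] [[249.3355 183.3764]]
scene 1.7 [np.float64(0.5844561148910772), np.float64(0.2455243488311108), np.float64(0.17299977725429622)] [[403.3311 153.9635]]
scene 1.8 [np.float64(0.5961884251759697), np.float64(0.24681339040721378), np.float64(0.17086171570538342)] [[405.6386 157.3064]]
scene 1.9 [np.float64(0.6076499495872774), np.float64(0.24807268044753256), np.float64(0.16755601052248972)] [[407.8441 160.8711]]
scene 2.0 [np.float64(0.6187261683617586), np.float64(0.24928963654225023), np.float64(0.1631156912190818)] [[409.9187 164.6139]]
scene 2.1 [np.float64(0.6293064115827299), np.float64(0.25045209926834056), np.float64(0.15758512399786484)] [[411.8353 168.4877]]
```

View pics/w5.png

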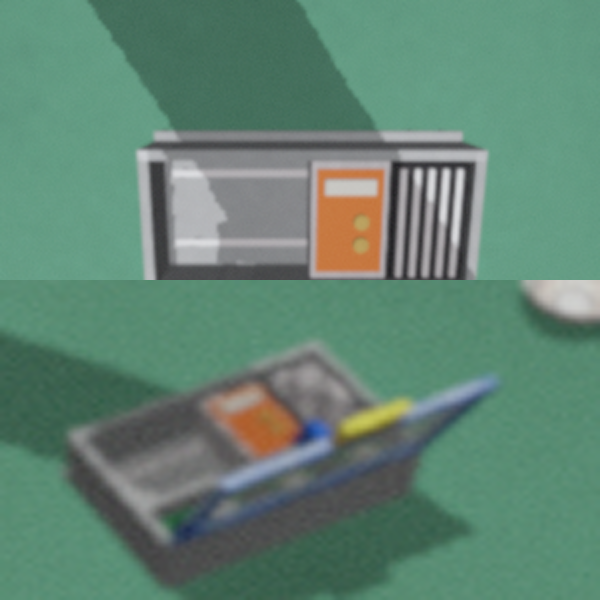

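The module is flush against the finned block, with no gap visible at upper-panel (388,220). The cover is at about 1.9 rad, with its yellow tab at lower panel (375,418). Next I move behind the tab.

>>> {"op": "play_rows", "data": {
  "plan": [0,0,0,-0.02,0.006,-0.02,0,0,0,0,-0.06,0.012,-0.025,0,0,0,0,-0.1,0.018,-0.025,0,0,0,0,-0.14,0.018,-0.025,0,0,0,0,-0.15,0.018,0,0,0,0,0,-0.15,0.018,0.04,0,0,0,0,-0.15,0.018,0.058,0,0,0,0,-0.15,0.018,0.058,0,0,0,0,-0.15,0.018,0.058,0]
}}

```text
clock: 18.95
position: [0.6497, 0.2526, 0.1777]
ee_rot: [-0.056, 0.998, 0.0, 0.001]
ft_force: [0.2, 0.4, 0.5]
grip_width: -0.001
grasp_force: 0.0
```

>>> {"op": "play_rows", "data": {
  "plan": [0,0,0,0.012,0,0,0,0,0,0,0.022,0,0,0,0,0,0,0.032,0,0,0,0,0,0,0.043,0,0,0,0,0,0,0.054,0,0,0,0,0,0,0.066,0,0,0,0,0,0,0.082,0,0,0,0,0,0,0.096,0,0.001,0,0,0,0,0.111,0,0.003,0,0,0,0,0.124,0,0.008,0,0,0,0,0.124,0,0.008,0]
}}

```text
clock: 20.32
position: [0.5249, 0.2381, 0.1678]
ee_rot: [-0.056, 0.998, -0.001, -0.001]
ft_force: [0.2, -0.4, 0.1]
grip_width: -0.0
grasp_force: 0.0
```

```bash
cat > tab.py <<'E'
from h import *
s=viewer.camera("scene"); h=cv2.cvtColor(s,cv2.COLOR_RGB2HSV)
k=cv2.inRange(h,(22,120,120),(34,255,255)); k[:, :340]=0;k[:,450:]=0;k[:120]=0;k[220:]=0
ys,xs=np.nonzero(k);print('tab px',len(xs),xs.mean(),ys.mean())
O=np.array([.5005,.2363]);a=np.radians(6.27);c,sn=np.cos(a),np.sin(a);R=np.array([[c,-sn],[sn,c]])
m=viewer.camera_model('scene')
for th in np.arange(0,2.1,.2):
    P=[*(O+R@[.069-.12*np.cos(th)+.004*np.sin(th),0]),.054+.12*np.sin(th)+.004*np.cos(th)]; print(round(th,1),proj(m,P).round(1))
E
python3 tab.py
```

```text
tab px 26 383.0 141.46153846153845
0.0 [[374.  148.7]]
0.2 [[375.1 144.4]]
0.4 [[377.1 141.1]]
0.6 [[379.9 139.2]]
0.8 [[383.4 138.7]]
1.0 [[387.5 139.7]]
1.2 [[392.1 142.3]]
1.4 [[396.9 146.4]]
1.6 [[401.8 151.9]]
1.8 [[406.4 158.5]]
2.0 [[410.6 165.9]]
```

>>> {"op": "play_rows", "data": {
  "plan": [0,0,0,0.0136,0,0.0066,0,0,0,0,0.0245,0,0.0157,0,0,0,0,0.0354,0,0.0273,0,0,0,0,0.0436,0,0.0387,0,0,0,0,0.051,0,0.053,0,0,0,0,0.056,0,0.066,0,0,0,0,0.059,0,0.08,0,0,0,0,0.06,0,0.0897,0,0,0,0,0.06,0,0.0897,0]
}}

```text
clock: 21.5
position: [0.4663, 0.2315, 0.0777]
ee_rot: [-0.056, 0.998, -0.0, -0.001]
ft_force: [-0.4, -1.1, 0.3]
grip_width: -0.001
grasp_force: 0.0
```

```bash
python3 tab.py | head -4
```

```text
tab px 26 369.6923076923077 149.03846153846155
0.0 [[374.  148.7]]
0.2 [[375.1 144.4]]
0.4 [[377.1 141.1]]
```

>>> {"op": "play_rows", "data": {
  "plan": [0,0,0,0,0,0.003,0,0,0,0,0,0,0.005,0,0,0,0,0,0,0.006,0,0,0,0,0,0,0.006,0]
}}

```text
clock: 22.05
position: [0.4668, 0.2319, 0.0726]
ee_rot: [-0.055, 0.998, -0.0, 0.0]
ft_force: [-0.7, 0.1, 0.4]
grip_width: 0.002
grasp_force: 0.3
```

>>> {"op": "play_rows", "data": {
  "plan": [0,0,0,0,0,0.001,0,0,0,0,0,0,0.002,0,0,0,0,0,0,0.003,0,0,0,0,0,0,0.003,0]
}}

```text
clock: 22.55
position: [0.467, 0.2321, 0.0714]
ee_rot: [-0.055, 0.998, -0.001, 0.0]
ft_force: [-7.6, -5.4, 26.4]
grip_width: -0.0
grasp_force: 13.1
```

>>> {"op": "play_rows", "data": {
  "plan": [0,0,0,0,0,-0.02,0,0,0,0,0,0,-0.07,0,0,0,0,0,-0.05,-0.12,0,0,0,0,0,-0.11,-0.16,0,0,0,0,0,-0.17,-0.16,0,0,0,0,0,-0.23,-0.16,0,0,0,0,0,-0.25,-0.16,0,0,0,0,0,-0.25,-0.16,0]
}}

```text
clock: 23.55
position: [0.4943, -0.0194, 0.2297]
ee_rot: [-0.053, 0.999, -0.0, -0.0]
ft_force: [-0.8, 1.4, 0.3]
grip_width: 0.003
grasp_force: 0.0
```

```bash
python3 - <<'E'
from h import *
s=viewer.camera("scene")[:,:,::-1]; t=viewer.camera("top")[:,:,::-1]
a=cv2.resize(s[130:200,330:430],(400,280),interpolation=2); b=cv2.resize(t[180:250,215:315],(400,280),interpolation=2)
cv2.imwrite("pics/fin.png",np.vstack([np.hstack([a,b]),np.hstack([cv2.resize(s,(400,250)),cv2.resize(t,(400,250))])]))
E
python3 tab.py | head -3
```

```text
tab px 55 372.4909090909091 148.45454545454547
0.0 [[374.  148.7]]
0.2 [[375.1 144.4]]
```

View pics/fin.png

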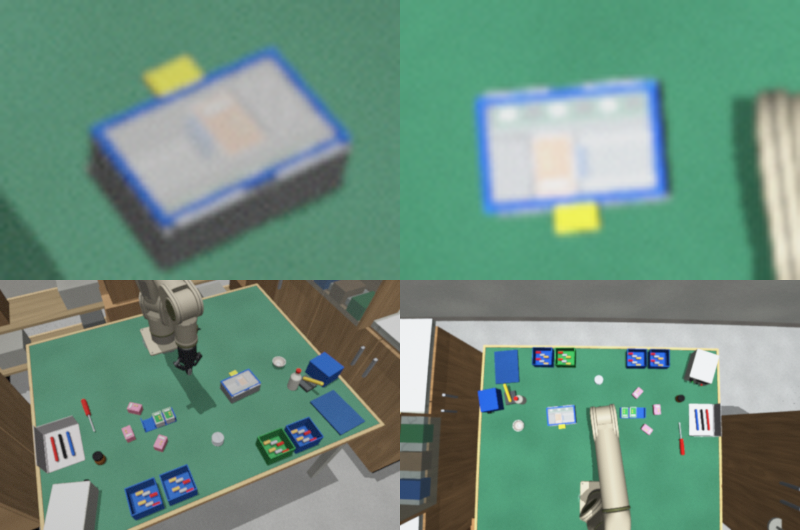

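The cover lies level, with its tab at (173,75) in the upper-left panel. The orange module is flush behind the tongue, and the arm is clear of everything. The other things are where they were.

```bash
python3 -c "
from workcell import manip
print(manip.hand_in())"
```

```text
the job is handed in; nothing more can be done
None
```

The orange-topped module is in the bay flush against the finned block, the cover is fully shut, the arm is clear of everything, and the job was handed in at about 24 s of the 69 s allowed.

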